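Turn the cabinet fan through by hand and stop it at the mark

TASK

Check that the newly fitted cabinet fan runs free: push its blades round anticlockwise (seen from above) until the yellow blade has passed the red mark on the frame once, and carry on the same way for another full turn, so that it stops pointing at the red mark when it gets there the second time. Turn it steadily rather than flicking it into a spin, leave it at rest, and do not disturb the other things on the panel and the bench.

Things in the scene. Friction and masses are not known exactly. Their poses are not given: they have to be found in the camera images.
- panel: stainless cabinet side panel lying on the bench, fixed, its top 20 above the bench, 320 along its x by 460 along its y (160 to its -y side of the fan's axis, 300 to its +y side). A cooling fan is bolted on it facing up. Origin on the bench under the fan's axis; z is up; x points from the fan's axis to the red mark.
- fan_axis (a point): the fan's vertical axis at the height of the top face of its square aluminium frame (280 x 280, top face 100 above the bench). The frame's round opening, 256 in diameter, holds the rotor. Same axes as the panel.
- hub (a point): centre of the top of the rotor's black hub, 94 above the bench, hub radius 45. Five flat blades 72 degrees apart run from the hub out to 124 from the axis. At 88 from the axis the clear gap between two blades is about 70 wide, and nothing lies in the gaps higher than 40 above the bench. A white line on the hub points to the middle of the yellow blade (x axis).
- red_mark (a point): centre of the red mark, a bar 40 wide (tangentially) by 10, flat on the top face of the frame, 134.5 from the axis along the panel's +x; the same red tape, 40 wide, continues down the frame's side and 18 out over the panel.
- yellow_blade (a point): middle of the yellow blade, 88 from the axis, 78 above the bench; x points outward along the blade, z up. The other four are grey. Each blade is a plate 5 thick, 45 wide, pitched 40 degrees: seen from above it covers 19 either side of its middle line; its clockwise edge is high (94 above the bench), its anticlockwise edge low (62).
- rotor (a joint): angle of the rotor, rad, growing anticlockwise seen from above; 0 when the middle of the yellow blade points at the middle of the red mark. It counts turns: it starts below 0 (between -2.6 and -0.5), and is 2 pi (6.283) when the blade comes to the mark the second time. No stops, no springs; bearing friction is about 0.1 N m (1 to 2 N at a blade), so the rotor stays where it is left.
- screw_bin: loose blue open-topped parts bin, 100 x 85 x 50, on the free strip of the panel beside the fan; origin under its centre. Leave alone.
- tape_roll: loose yellow tape roll lying flat, 72 diameter, 24 high, on the free strip of the panel; origin under its centre. Leave alone.
- spray_can: loose spray can with blue label, 64 diameter, 190 tall, on the bench at the left; origin under its centre. Leave alone.
- teal_cup: loose teal plastic cup, 68 diameter, 85 tall, on the bench at the left; origin under its centre. Leave alone.
- pump: loose small aluminium pump on a steel foot with white end caps, 110 x 76 x 78, on the bench at the left; origin under its centre. Leave alone.
- carton: loose cardboard carton, 110 x 150 x 60, on the bench at the right; origin under its centre. Leave alone.
- driver: loose screwdriver lying on the bench at the right; origin on the bench under it. Leave alone.

How it is judged:
On the way, in this order (a step that is already met when the one before it is completed fails the run):
1. the yellow blade has been pushed anticlockwise past the red mark once (value of joint rotor above 0.25 rad), for 0.1 s.
2. the rotor is carried on round through the further turn (value of joint rotor above 4.5 rad), for 0.1 s.
At the end, for the whole second after the job is handed in: The yellow blade has come round anticlockwise to the red mark for the second time: its middle (the white line on the hub) points at the mark within 0.16 rad (9 degrees, about the width of the mark), the rotor is at rest, and every other loose thing is within 30 mm of where it was (value of joint rotor between 6.1232 and 6.4432 rad and velocity of joint rotor between -0.05 and 0.05 rad/s and distance of each of screw_bin, tape_roll, spray_can, teal_cup, pump, carton, driver from where it was at the start of the episode below 0.03 m); the robot touches nothing.
It fails at once if the rotor is flicked into a spin (faster than 5 rad/s) (velocity of joint rotor above 5 rad/s or velocity of joint rotor below -5 rad/s).
It fails at once if a bystander is moved by more than 30 mm (distance of any of screw_bin, tape_roll, spray_can, teal_cup, pump, carton, driver from where it was at the start of the episode above 0.03 m).
It also fails if it takes over 51 s, if anything falls off the work surface, if the arm or the gripper's body presses on something with over 40 N, if the wrist force passes 120 N, or if a joint passes its speed limit or range.

ROBOT

A 7-joint arm with a two-finger parallel gripper is mounted at the origin on the work surface. World frame = base frame: x ahead of the robot, y to its left, z up, the work surface at z = 0. Lengths are in m, angles in rad, forces in N, time in s.
With the tool pointing down it reaches from about 0.4 to 0.9 m from the base axis. Payload 5.5 kg.
Tool frame: the origin (TCP) lies between the finger pads; the fingertips stand r.tip_extent ahead of it and the grasp point (between the pads) lies 8 mm behind it (r.tip_extent is the distance from the TCP to the fingertips, in m); z points along the fingers, y is the line along which they close (so a half turn about z gives the same grasp; the last joint's range is limited). The gripper opens to 92 mm and grips with 3 to 60 N. Pads are 19 mm wide; open, the fingers measure 130 mm over their backs; the gripper's body (75 mm by 190 mm) begins 47 mm behind the grasp point.
Start: joints at [-0.886, 0.501, -0.427, 1.55, 0.221, 1.138, -0.21], TCP at [0.266, 0.593, 0.238] pointing down, gripper open.
Joint ranges: [-2.88, 2.88], [-0.31, 2.03], [-1.54, 1.56], [0.2, 2.42], [-1.41, 4.55], [0.19, 2.02], [-2.57, 2.57]. Speed limits (rad/s): [2.57, 2.57, 3.14, 3.14, 3.14, 3.14, 3.14].

INTERFACE

Orientations are given as a rotation vector (axis times angle).
In Python, from workcell import monitor, grab_frame, calibration, r, models gives the robot as it stands.
- The arm moves only by the tool send_rows, never from a script. Its argument "steps" is a list of rows, each an object of numbers: "x", "y", "z": the shift along the tool's x, y, z in mm; "twist": the turn about the tool's z in rad; "claw": the finger opening in mm, from 0 to 91.8. A call has 1 to 12 rows; each row shifts and turns the commanded pose from where the row before left it, along the tool's axes as they then stand; what a row does not reach is not made up. A row lasts 1/8 s, in which the tool goes at most 62.5 mm and 10.7 degrees, less where a joint would pass 70% of its speed; a pose out of reach is approached as far as the arm can. A call is refused whole if a number of a shift passes 62.5 or a number of a turn 0.188, either way. A call with a gripper value outside its range is refused whole. The fingers move at their own pace and stop on an object; the grip force is fixed at half the most. Time passes only in rows, so rows that do not move let the fingers close. It gives the time, the measured TCP pose, the force, the opening and the grip force at its end, in the units of the state.
- monitor.get_state(): the state, without advancing time (a new reading comes with each control period).
- grab_frame(name): name is "side" or "top"; returns (picture, depth): 420x560x3 uint8, red, green, blue; 420x560 float32, m along the optical axis (not along the pixel's ray), 0 where there is no reading.
- calibration(name): a dict with "vfov" (degrees; the focal length in pixels is half the picture's height over the tangent of half this angle, whatever the lens; pixels are square), "cx", "cy" (the principal point, pixels), "distortion" ([k1, k2, p1, p2, k3] as OpenCV has them; the pictures are not rectified), "R" (3x3) and "t" (3): a world point X has camera coordinates R X + t. Camera axes: x right, y down, z forward; pixel columns grow to the right and rows downward; lengths in m; the calibration is good to about 2 mm. A picture is of the moment at which its call begins. calibration takes no time and is no camera call.
- r.sign_off(): hands the job in; it is judged then, once.
Trained networks look in the newest picture that a camera, given by its name, has taken for a name from the list of things; names that differ only in an ending like _2 or _b are one class to them, and where a whole thing is asked for, a point or a joint stands for the part that bears it (a point fixed in the world has none). Each returns a list of dicts, best first, with "conf" (0 to 1); they miss things now and then, are a little off and sometimes report something else, mostly with a low value. They report only what shows in the picture. A call takes as long as a camera call.
- models.cut_out(camera, label): "mask" (420x560 bool, what is visible of it) and "box" ([left, top, right, bottom] in pixels, round what is visible of it).
The state is a dict: "clock": time; "qpos": joint angles; "qd": joint speeds; "tau": joint torques, N m; "tcp_pos": TCP position; "tool_rot": TCP orientation; "contact_force": force on the tool from outside, world axes, zero at the start; "torque": the same for the moment, N m; "grip_width": opening from 0.0 (shut) to 1.0 (fully open); "gripper_force": force on a finger pad.
Only numpy, scipy, OpenCV 4.12 (cv2) and the standard library are available. Lean on these libraries where they do the work, as an engineer would, in place of code of your own. Each camera call takes 0.05 s, during which the arm holds its last target. There are 200 camera calls.

## Working session

There is one attempt and no reset: what is moved stays moved. The work goes in short steps, Python scripts to look and compute and a tool call to move; the robot and the scene stay as the last step left them, time stands still between calls to the robot, and variables do not carry over. Pictures are saved under pics/ and viewed, at most 10 in all, crops included, and the job is handed in when it is done.

Besides the shell and the picture viewer there is one more tool, called after "Emit:" as name(argument=value, ...), one argument or row to a line, values as JSON. send_rows: Moves the arm, as the interface text tells. Its arguments: {"type":"object","properties":{"steps":{"type":"array","items":{"type":"object","properties":{"x":{"type":"number"},"y":{"type":"number"},"z":{"type":"number"},"twist":{"type":"number"},"claw":{"type":"number"}}}}},"required":["steps"]}

```bash
mkdir -p pics; cat > h.py <<'E'
import numpy as np, cv2
from workcell import monitor, grab_frame, calibration, r, models
def K(c):
    f=210/np.tan(np.radians(c["vfov"])/2); return np.array([[f,0,c["cx"]],[0,f,c["cy"]],[0,0,1.]])
def onplane(name,uv,z):
    c=calibration(name); R=np.array(c["R"]);t=np.array(c["t"])
    p=cv2.undistortPoints(np.array(uv,float).reshape(-1,1,2),K(c),np.array(c["distortion"])).reshape(-1,2)
    d=np.c_[p,np.ones(len(p))]@R; o=-R.T@t
    return o+d*((z-o[2])/d[:,2])[:,None]
def proj(name,X):
    c=calibration(name)
    return cv2.projectPoints(np.array(X,float).reshape(-1,1,3),cv2.Rodrigues(np.array(c["R"]))[0],np.array(c["t"]),K(c),np.array(c["distortion"]))[0].reshape(-1,2)
E
python3 - <<'E'
from h import *
s=monitor.get_state();print({k:np.round(v,3) for k,v in s.items()}, r.tip_extent)
for n in("top","side"):
    p,d=grab_frame(n);cv2.imwrite(f"pics/{n}0.png",p[:,:,::-1])
    for l in ("hub","yellow_blade","red_mark"):
        for m in models.cut_out(n,l)[:1]:
            ys,xs=np.nonzero(m["mask"]);print(n,l,m["conf"],m["box"],xs.mean(),ys.mean(),len(xs), onplane(n,[[xs.mean(),ys.mean()]],{"hub":.094,"yellow_blade":.078,"red_mark":.1}[l]))
E
```

```text
{'clock': np.float64(0.0), 'qpos': array([-0.886,  0.502, -0.427,  1.551,  0.221,  1.138, -0.21 ]), 'qd': array([-0.002, -0.002, -0.   ,  0.001, -0.001, -0.001, -0.   ]), 'tau': array([-1.0000e-03, -5.6660e+01, -5.8170e+00, -2.7911e+01, -6.9000e-02,
        3.1000e-02,  0.0000e+00]), 'tcp_pos': array([0.266, 0.592, 0.237]), 'tool_rot': array([-6.570e-01, -3.072e+00,  3.000e-03]), 'contact_force': array([ 0.245, -0.354, -0.503]), 'torque': array([ 0.023, -0.025,  0.028]), 'gripper_force': np.float64(0.0), 'grip_width': np.float64(1.0)} 0.011
top hub 0.79 [276.6, 177.3, 344.0, 245.3] 308.4387372926699 210.12841091492777 1869 [[ 0.57940239 -0.02522349  0.094     ]]
top yellow_blade 0.73 [273.3, 176.5, 342.1, 245.1] 308.86886160714283 209.61495535714286 1792 [[ 0.58309245 -0.02757362  0.078     ]]
top red_mark 0.71 [221.0, 163.3, 359.5, 258.4] 291.92349052446014 211.59180255619216 11345 [[0.57494963 0.03006958 0.1       ]]
side hub 0.98 [259.9, 193.7, 337.4, 254.3] 296.6214884179399 223.58994578610154 2029 [[ 0.56690756 -0.04422165  0.094     ]]
side yellow_blade 0.75 [259.0, 193.1, 334.0, 254.5] 296.1668466522678 223.99298056155507 1852 [[ 0.56860072 -0.03410476  0.078     ]]
side red_mark 0.55 [237.2, 162.2, 364.7, 287.3] 298.4047686097813 229.29353233830847 10653 [[ 0.56514677 -0.07022154  0.1       ]]
```

View pics/top0.png

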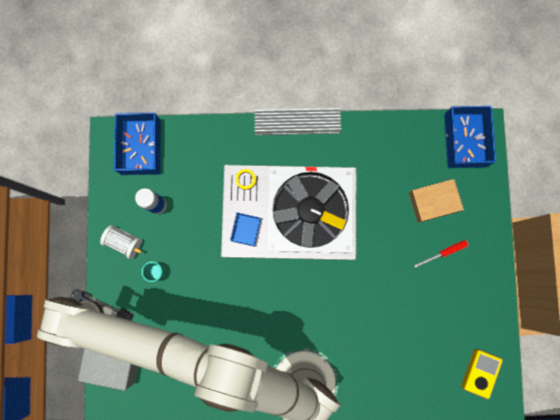

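View pics/side0.png

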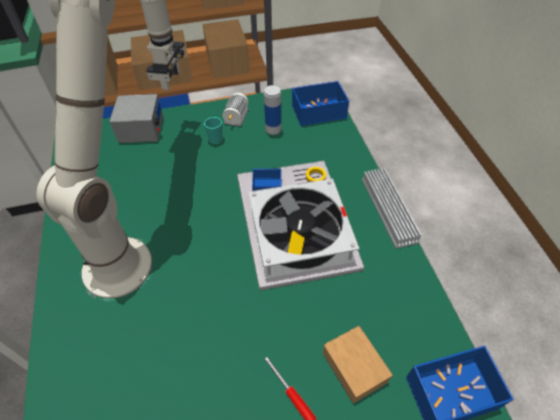

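The top view shows the fan at about (311,210), the red mark at (311,169) and the yellow blade pointing to lower right (333,219). The strip holds the bin and the tape, and the path to the fan is clear. Next I measure the axis, the mark and the blade.

```bash
cat >> h.py <<'E'
def blobs(p):
    h=cv2.cvtColor(p,cv2.COLOR_RGB2HSV).astype(int); H,S,V=h[...,0],h[...,1],h[...,2]
    return {"red":((H<6)|(H>174))&(S>150)&(V>90),"yel":(H>17)&(H<32)&(S>150)&(V>90)}
def inbox(m,b):
    o=np.zeros_like(m);o[b[1]:b[3],b[0]:b[2]]=m[b[1]:b[3],b[0]:b[2]];return o
E
python3 - <<'E'
from h import *
for n,b in(("top",(265,155,360,265)),("side",(235,185,360,285))):
    p,d=grab_frame(n);B=blobs(p)
    for k,z in(("red",.1),("yel",.078)):
        ys,xs=np.nonzero(inbox(B[k],b));print(n,k,len(xs),xs.mean(),ys.mean(),onplane(n,[[xs.mean(),ys.mean()]],z))
    if n=="top":
        g=np.zeros(p.shape[:2],np.uint8)
        # frame top by depth: world height 0.1
        c=calibration(n);u,v=np.meshgrid(np.arange(560),np.arange(420));q=cv2.undistortPoints(np.stack([u,v],-1).reshape(-1,1,2).astype(float),K(c),np.array(c["distortion"])).reshape(-1,2)
        X=(np.c_[q,np.ones(len(q))]*d.reshape(-1,1)-np.array(c["t"]))@np.array(c["R"])
        Z=X[:,2].reshape(420,560);m=inbox((abs(Z-.1)<.008)&(p.min(2)>150),(262,160,362,265))
        # outer boundary
        cs,_=cv2.findContours(m.astype(np.uint8),cv2.RETR_EXTERNAL,cv2.CHAIN_APPROX_NONE);cc=max(cs,key=cv2.contourArea)
        rect=cv2.minAreaRect(onplane(n,cc.reshape(-1,2),.1)[:,:2].astype(np.float32)*1000);print("frame",rect)
        # hub white line + dark hole
        hm=inbox((p.min(2)>170)&~m,(292,190,330,230));ys,xs=np.nonzero(hm);print("white",np.c_[xs,ys].tolist()[:40])
        cv2.imwrite("pics/crop.png",cv2.resize(p[150:270,255:370,::-1],None,fx=5,fy=5,interpolation=cv2.INTER_CUBIC))
E
```

```text
top red 35 310.6 168.37142857142857 [[ 0.71962617 -0.03608784  0.1       ]]
top yel 270 332.6 219.8962962962963 [[ 0.54660094 -0.10625947  0.078     ]]
frame ((582.5669555664062, -30.012710571289062), (280.14593505859375, 280.48822021484375), 87.5785140991211)
white [[311, 210], [313, 211], [317, 212], [318, 212], [318, 213], [319, 213], [319, 214]]
side red 26 343.15384615384613 211.03846153846155 [[ 0.71818099 -0.03791637  0.1       ]]
side yel 293 295.75085324232083 242.740614334471 [[ 0.54897396 -0.1007882   0.078     ]]
```

View pics/crop.png

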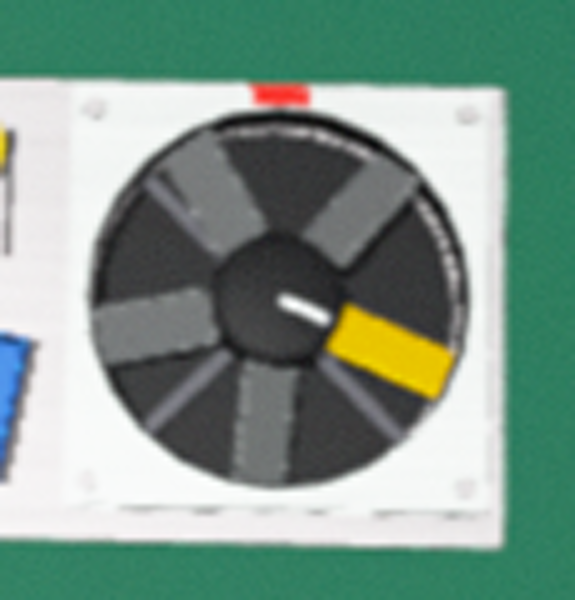

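Axis is at (0.583,-0.030), the frame fits 280x280, the mark lies at -2.4° and the yellow blade at -115° (rotor about -1.97). I'll go in at the gap at 65°, pushing the grey blade that is now at 101°.

Emit:
send_rows(
  steps=[
    {"twist": -0.105, "z": -10, "claw": 0},
    {"twist": -0.105, "claw": 0},
    {"twist": -0.105, "claw": 0},
    {"twist": -0.105, "claw": 0},
  ],
)

```text
invalid input at $.steps[0]: expected keys x, y, z, twist, claw
```

Emit:
send_rows(
  steps=[
    {"x": -15, "y": -23, "claw": 0},
    {"x": -30, "y": -46, "claw": 0},
    {"x": -33, "y": -50, "claw": 0},
    {"x": -33, "y": -50, "claw": 0},
    {"x": -33, "y": -50, "claw": 0},
    {"x": -33, "y": -50, "claw": 0},
    {"x": -33, "y": -50, "claw": 0},
    {"x": -33, "y": -50, "claw": 0},
    {"x": -33, "y": -50, "claw": 0},
    {"x": -33, "y": -50, "claw": 0},
    {"x": -30, "y": -46, "claw": 0},
    {"x": -15, "y": -23, "claw": 0},
  ],
)

```text
invalid input at $.steps[0]: expected keys x, y, z, twist, claw
```

Emit:
send_rows(
  steps=[
    {"x": 0, "y": 0, "z": -10, "twist": -0.105, "claw": 0},
    {"x": 0, "y": 0, "z": 0, "twist": -0.105, "claw": 0},
    {"x": 0, "y": 0, "z": 0, "twist": -0.105, "claw": 0},
    {"x": 0, "y": 0, "z": 0, "twist": -0.105, "claw": 0},
  ],
)

```text
clock: 1.0
tcp_pos: [0.2661, 0.593, 0.2478]
tool_rot: [-0.003, 3.141, 0.0]
contact_force: [0.1, 0.0, 0.3]
grip_width: 0.613
gripper_force: 0.0
```

Emit:
send_rows(
  steps=[
    {"x": -15, "y": -23, "z": 0, "twist": 0, "claw": 0},
    {"x": -30, "y": -46, "z": 0, "twist": 0, "claw": 0},
    {"x": -33, "y": -50, "z": 0, "twist": 0, "claw": 0},
    {"x": -33, "y": -50, "z": 0, "twist": 0, "claw": 0},
    {"x": -33, "y": -50, "z": 0, "twist": 0, "claw": 0},
    {"x": -33, "y": -50, "z": 0, "twist": 0, "claw": 0},
    {"x": -33, "y": -50, "z": 0, "twist": 0, "claw": 0},
    {"x": -33, "y": -50, "z": 0, "twist": 0, "claw": 0},
    {"x": -33, "y": -50, "z": 0, "twist": 0, "claw": 0},
    {"x": -33, "y": -50, "z": 0, "twist": 0, "claw": 0},
    {"x": -30, "y": -46, "z": 0, "twist": 0, "claw": 0},
    {"x": -15, "y": -23, "z": 0, "twist": 0, "claw": 0},
  ],
)

```text
clock: 2.5
tcp_pos: [0.6206, 0.0499, 0.2476]
tool_rot: [0.01, 3.141, -0.002]
contact_force: [0.0, -0.4, 0.0]
grip_width: 0.005
gripper_force: 0.0
```

Emit:
send_rows(
  steps=[
    {"x": 0, "y": 0, "z": 30, "twist": 0, "claw": 0},
    {"x": 0, "y": 0, "z": 45, "twist": 0, "claw": 0},
    {"x": 0, "y": 0, "z": 40, "twist": 0, "claw": 0},
    {"x": 0, "y": 0, "z": 0, "twist": 0, "claw": 0},
  ],
)

```text
clock: 3.0
tcp_pos: [0.6162, 0.054, 0.1294]
tool_rot: [-0.003, -3.134, 0.001]
contact_force: [0.0, -0.9, 0.1]
grip_width: 0.006
gripper_force: 0.0
```

```bash
python3 - <<'E'
from h import *
p,d=grab_frame("side");cv2.imwrite("pics/s1.png",cv2.resize(p[150:300,220:380,::-1],None,fx=4,fy=4,interpolation=cv2.INTER_CUBIC))
E
```

```text
(no output)
```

View pics/s1.png

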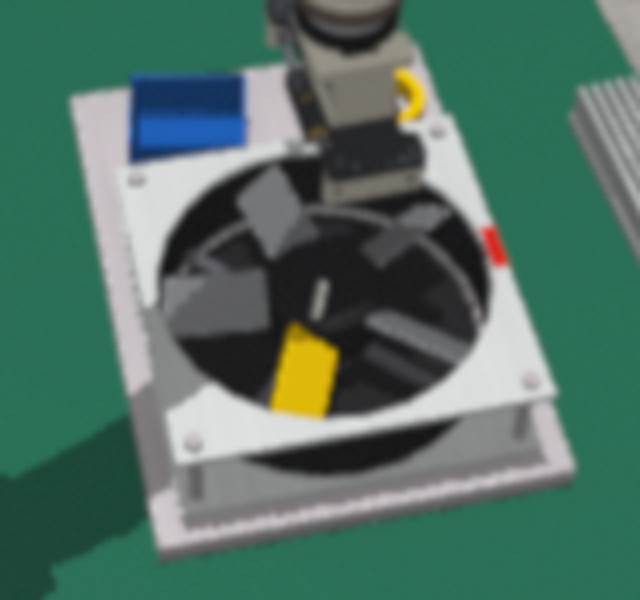

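```bash
python3 - <<'E'
from h import *
from scipy.spatial.transform import Rotation as Ro
c=calibration("side");R=np.array(c["R"]);print("cam",-R.T@np.array(c["t"]))
for X in [(.616,.054,.118),(.616,.054,.184),(.616-.037,.054-.095,.184),(.616+.037,.054-.095,.184),(.616-.095,.054-.037,.184)]:
    print(X,(proj("side",X)-[220,150])*4)
s=monitor.get_state();print(Ro.from_rotvec(s["tool_rot"]).as_matrix().round(3),s["qpos"].round(2))
p,d=grab_frame("side")
u,v=np.meshgrid(np.arange(296,330),np.arange(170,206));q=cv2.undistortPoints(np.stack([u,v],-1).reshape(-1,1,2).astype(float),K(c),np.array(c["distortion"])).reshape(-1,2)
X=((np.c_[q,np.ones(len(q))]*d[170:206,296:330].reshape(-1,1)-np.array(c["t"]))@R).reshape(36,34,3)
for v in range(0,36,3): print(170+v,*[tuple((X[v,k]*1000).astype(int)) for k in (7,12,18,24,28)])
E
```

```text
cam [ 0.33920956 -0.78406033  1.1456402 ]
(0.616, 0.054, 0.118) [[333.98875364 166.72011388]]
(0.616, 0.054, 0.184) [[336.93250356 110.18566151]]
(0.579, -0.041, 0.184) [[324.12842927 213.67679023]]
(0.653, -0.041, 0.184) [[421.74196652 194.03710729]]
(0.521, 0.017, 0.184) [[227.07660872 169.77151628]]
[[-1.     0.002 -0.003]
 [ 0.002  1.    -0.   ]
 [ 0.003 -0.    -1.   ]] [ 0.08  0.55 -0.28  1.72  0.18  0.91  1.29]
170 (np.int64(598), np.int64(15), np.int64(260)) (np.int64(609), np.int64(4), np.int64(268)) (np.int64(628), np.int64(6), np.int64(262)) (np.int64(720), np.int64(196), np.int64(43)) (np.int64(733), np.int64(193), np.int64(44))
173 (np.int64(598), np.int64(14), np.int64(249)) (np.int64(610), np.int64(5), np.int64(255)) (np.int64(628), np.int64(4), np.int64(251)) (np.int64(339), np.int64(-784), np.int64(1145)) (np.int64(728), np.int64(176), np.int64(47))
176 (np.int64(597), np.int64(9), np.int64(242)) (np.int64(611), np.int64(5), np.int64(242)) (np.int64(627), np.int64(0), np.int64(244)) (np.int64(655), np.int64(24), np.int64(211)) (np.int64(726), np.int64(170), np.int64(3
[... 1374 characters left out ...]
-34), np.int64(197))
197 (np.int64(587), np.int64(-31), np.int64(199)) (np.int64(601), np.int64(-34), np.int64(198)) (np.int64(620), np.int64(-31), np.int64(189)) (np.int64(674), np.int64(55), np.int64(72)) (np.int64(685), np.int64(48), np.int64(77))
200 (np.int64(585), np.int64(-36), np.int64(192)) (np.int64(642), np.int64(81), np.int64(36)) (np.int64(658), np.int64(67), np.int64(48)) (np.int64(675), np.int64(55), np.int64(56)) (np.int64(684), np.int64(45), np.int64(66))
203 (np.int64(627), np.int64(87), np.int64(18)) (np.int64(643), np.int64(82), np.int64(18)) (np.int64(660), np.int64(71), np.int64(27)) (np.int64(675), np.int64(54), np.int64(42)) (np.int64(678), np.int64(26), np.int64(74))
```

Emit:
send_rows(
  steps=[
    {"x": 0, "y": 0, "z": 20, "twist": 0, "claw": 0},
    {"x": 0, "y": 0, "z": 20, "twist": 0, "claw": 0},
    {"x": 0, "y": 0, "z": 10, "twist": 0, "claw": 0},
    {"x": 0, "y": 0, "z": 0, "twist": 0, "claw": 0},
  ],
)

```text
clock: 3.6
tcp_pos: [0.6181, 0.0543, 0.0813]
tool_rot: [-0.003, -3.139, 0.0]
contact_force: [-0.3, -0.3, 0.3]
grip_width: 0.002
gripper_force: 0.0
```

```bash
cat > arc.py <<'E'
from h import *
import sys,json
def arc(p0,a1,step,ramp_in=3,ramp_out=3,C=(582.6,-30.0),R=88):
    a=np.degrees(np.arctan2(p0[1]-C[1],p0[0]-C[0]))%360
    while a>a1: a-=360
    while a1-a>720: a+=360
    n=int(np.ceil(np.radians(a1-a)/step+(ramp_in+ramp_out)/2))
    w=np.minimum(1,np.minimum((np.arange(n)+1)/(ramp_in+1),(n-np.arange(n))/(ramp_out+1)))
    th=np.radians(a+np.cumsum(w)/w.sum()*(a1-a))
    P=np.c_[C[0]+R*np.cos(th),C[1]+R*np.sin(th)]
    cur=np.array(p0,float);out=[]
    for q in P:
        D=np.round(q-cur);cur+=D;out.append((-int(D[0]),int(D[1])))
    print(np.degrees(th[-1]),n)
    for i in range(0,n,12): print(out[i:i+12])
E
python3 - <<'E'
from arc import *
s=monitor.get_state();print(s["clock"],s["tcp_pos"],s["contact_force"])
p=s["tcp_pos"][:2]*1000
arc(p,67+430,0.18)
E
```

```text
3.6 [0.61811973 0.05432935 0.08132972] [-0.33382817 -0.30656054  0.32071972]
497.0 45
[(5, -2), (7, 3), (12, 2), (16, 1), (15, -3), (15, -4), (14, -8), (12, -10), (11, -12), (8, -13), (5, -15), (3, -15)]
[(0, -16), (-3, -15), (-5, -15), (-8, -14), (-10, -11), (-12, -10), (-14, -8), (-15, -5), (-15, -2), (-16, 0), (-15, 4), (-15, 6)]
[(-13, 8), (-12, 11), (-9, 12), (-7, 14), (-5, 15), (-1, 16), (1, 16), (3, 15), (7, 14), (9, 13), (11, 11), (13, 9)]
[(14, 7), (15, 4), (16, 1), (16, -2), (15, -4), (14, -7), (9, -7), (6, -6), (3, -2)]
```

Emit:
send_rows(
  steps=[
    {"x": 5, "y": -2, "z": 0, "twist": 0, "claw": 0},
    {"x": 7, "y": 3, "z": 0, "twist": 0, "claw": 0},
    {"x": 12, "y": 2, "z": 0, "twist": 0, "claw": 0},
    {"x": 16, "y": 1, "z": 0, "twist": 0, "claw": 0},
    {"x": 15, "y": -3, "z": 0, "twist": 0, "claw": 0},
    {"x": 15, "y": -4, "z": 0, "twist": 0, "claw": 0},
    {"x": 14, "y": -8, "z": 0, "twist": 0, "claw": 0},
    {"x": 12, "y": -10, "z": 0, "twist": 0, "claw": 0},
  ],
)

```text
clock: 4.6
tcp_pos: [0.5224, 0.0334, 0.0831]
tool_rot: [0.002, 3.141, 0.0]
contact_force: [1.3, 0.1, -1.5]
grip_width: 0.002
gripper_force: 0.6
```

```bash
cat > look.py <<'E'
from h import *
def yaw():
    for n,b in(("top",(265,155,360,265)),("side",(235,165,360,285))):
        p,d=grab_frame(n);ys,xs=np.nonzero(inbox(blobs(p)["yel"],b))
        if n=="side": k=~((xs>305)&(ys<180)); xs,ys=xs[k],ys[k]
        if len(xs)<20: print(n,len(xs));continue
        X=onplane(n,[[xs.mean(),ys.mean()]],.078)[0]*1000;print(n,len(xs),X.round(),"rotor deg",np.degrees(np.arctan2(X[1]+30,X[0]-582.6))+2.4,"r",np.hypot(X[1]+30,X[0]-582.6))
    return p
if __name__=="__main__":
    yaw();s=monitor.get_state();X=s["tcp_pos"]*1000;print(s["clock"],X,np.degrees(np.arctan2(X[1]+30,X[0]-582.6)),s["contact_force"])
E
python3 look.py
```

```text
top 278 [ 624. -105.   78.] rotor deg -58.79068416654681 r 85.37495205397069
side 202 [626. -92.  78.] rotor deg -52.4686903710627 r 75.54451487505504
4.7 [521.1380073   31.77122154  82.568052  ] 134.8562281234433 [-0.19866103 -0.4341817  -0.01504106]
```

Steady push with a contact offset of about 20°; carrying on.

Emit:
send_rows(
  steps=[
    {"x": 11, "y": -12, "z": 0, "twist": 0, "claw": 0},
    {"x": 8, "y": -13, "z": 0, "twist": 0, "claw": 0},
    {"x": 5, "y": -15, "z": 0, "twist": 0, "claw": 0},
    {"x": 3, "y": -15, "z": 0, "twist": 0, "claw": 0},
    {"x": 0, "y": -16, "z": 0, "twist": 0, "claw": 0},
    {"x": -3, "y": -15, "z": 0, "twist": 0, "claw": 0},
    {"x": -5, "y": -15, "z": 0, "twist": 0, "claw": 0},
    {"x": -8, "y": -14, "z": 0, "twist": 0, "claw": 0},
    {"x": -10, "y": -11, "z": 0, "twist": 0, "claw": 0},
    {"x": -12, "y": -10, "z": 0, "twist": 0, "claw": 0},
    {"x": -14, "y": -8, "z": 0, "twist": 0, "claw": 0},
    {"x": -15, "y": -5, "z": 0, "twist": 0, "claw": 0},
  ],
)

```text
clock: 6.2
tcp_pos: [0.5634, -0.1162, 0.0825]
tool_rot: [-0.003, -3.141, 0.0]
contact_force: [-2.5, 1.0, 0.2]
grip_width: 0.007
gripper_force: 0.7
```

Emit:
send_rows(
  steps=[
    {"x": -15, "y": -2, "z": 0, "twist": 0, "claw": 0},
    {"x": -16, "y": 0, "z": 0, "twist": 0, "claw": 0},
    {"x": -15, "y": 4, "z": 0, "twist": 0, "claw": 0},
    {"x": -15, "y": 6, "z": 0, "twist": 0, "claw": 0},
    {"x": -13, "y": 8, "z": 0, "twist": 0, "claw": 0},
    {"x": -12, "y": 11, "z": 0, "twist": 0, "claw": 0},
    {"x": -9, "y": 12, "z": 0, "twist": 0, "claw": 0},
  ],
)

```text
clock: 7.08
tcp_pos: [0.6588, -0.0756, 0.0828]
tool_rot: [0.002, 3.141, 0.0]
contact_force: [-0.6, -0.8, 1.0]
grip_width: 0.004
gripper_force: 0.6
```

```bash
python3 look.py
```

```text
top 309 [520.  22.  78.] rotor deg 142.3273746240284 r 81.32285940424809
side 427 [519.  21.  78.] rotor deg 143.57190727972397 r 81.35591419776247
7.175 [659.47240707 -73.23398293  82.98373706] -29.353933852780674 [0.50794415 0.18733219 0.72391697]
```

Emit:
send_rows(
  steps=[
    {"x": -7, "y": 14, "z": 0, "twist": 0, "claw": 0},
    {"x": -5, "y": 15, "z": 0, "twist": 0, "claw": 0},
    {"x": -1, "y": 16, "z": 0, "twist": 0, "claw": 0},
    {"x": 1, "y": 16, "z": 0, "twist": 0, "claw": 0},
    {"x": 3, "y": 15, "z": 0, "twist": 0, "claw": 0},
    {"x": 7, "y": 14, "z": 0, "twist": 0, "claw": 0},
    {"x": 9, "y": 13, "z": 0, "twist": 0, "claw": 0},
    {"x": 11, "y": 11, "z": 0, "twist": 0, "claw": 0},
    {"x": 13, "y": 9, "z": 0, "twist": 0, "claw": 0},
    {"x": 14, "y": 7, "z": 0, "twist": 0, "claw": 0},
    {"x": 15, "y": 4, "z": 0, "twist": 0, "claw": 0},
    {"x": 16, "y": 1, "z": 0, "twist": 0, "claw": 0},
  ],
)

```text
clock: 8.68
tcp_pos: [0.5814, 0.059, 0.0829]
tool_rot: [0.002, 3.141, 0.001]
contact_force: [1.2, -0.5, -0.3]
grip_width: 0.003
gripper_force: 0.7
```

Emit:
send_rows(
  steps=[
    {"x": 16, "y": -2, "z": 0, "twist": 0, "claw": 0},
    {"x": 15, "y": -4, "z": 0, "twist": 0, "claw": 0},
    {"x": 14, "y": -7, "z": 0, "twist": 0, "claw": 0},
    {"x": 9, "y": -7, "z": 0, "twist": 0, "claw": 0},
    {"x": 6, "y": -6, "z": 0, "twist": 0, "claw": 0},
    {"x": 3, "y": -2, "z": 0, "twist": 0, "claw": 0},
  ],
)

```text
clock: 9.43
tcp_pos: [0.5189, 0.03, 0.0827]
tool_rot: [0.004, 3.141, -0.0]
contact_force: [1.3, 0.6, -0.6]
grip_width: 0.004
gripper_force: 0.5
```

```bash
python3 look.py; python3 - <<'E'
from arc import *
p=monitor.get_state()["tcp_pos"][:2]*1000
arc(p,546,0.1,2,4)
E
```

```text
top 279 [ 629. -102.   78.] rotor deg -54.61029213020688 r 85.35001506939943
side 198 [628. -91.  78.] rotor deg -50.638053942586936 r 75.73091291101983
9.525 [518.80586791  30.18959191  82.64518376] 136.66527327710736 [-0.1947444  -0.17924297  0.69411835]
546.0 75
[(2, -2), (4, -4), (5, -8), (4, -7), (4, -8), (2, -9), (2, -8), (1, -9), (0, -8), (-1, -9), (-1, -9), (-3, -8)]
[(-3, -8), (-4, -8), (-5, -7), (-5, -7), (-6, -6), (-7, -6), (-7, -5), (-8, -4), (-8, -3), (-9, -3), (-8, -1), (-9, -1)]
[(-9, 0), (-8, 1), (-9, 2), (-8, 2), (-8, 4), (-8, 4), (-7, 5), (-7, 5), (-6, 7), (-5, 6), (-5, 8), (-4, 8)]
[(-3, 8), (-3, 8), (-1, 9), (-1, 8), (0, 9), (1, 9), (2, 8), (3, 9), (4, 8), (4, 7), (5, 7), (6, 7)]
[(6, 6), (7, 5), (7, 5), (8, 4), (8, 3), (9, 2), (8, 1), (9, 1), (9, -1), (9, -1), (8, -2), (8, -3)]
[(8, -3), (8, -5), (7, -5), (6, -6), (6, -6), (5, -7), (5, -8), (4, -8), (2, -8), (3, -8), (1, -9), (0, -7)]
[(0, -5), (0, -4), (0, -1)]
```

Rotor is at about 305°, so 55° remain. The arc script added a surplus turn; I use only its first part, decelerating.

Emit:
send_rows(
  steps=[
    {"x": 2, "y": -2, "z": 0, "twist": 0, "claw": 0},
    {"x": 4, "y": -4, "z": 0, "twist": 0, "claw": 0},
    {"x": 5, "y": -8, "z": 0, "twist": 0, "claw": 0},
    {"x": 4, "y": -7, "z": 0, "twist": 0, "claw": 0},
    {"x": 4, "y": -8, "z": 0, "twist": 0, "claw": 0},
    {"x": 2, "y": -9, "z": 0, "twist": 0, "claw": 0},
    {"x": 2, "y": -8, "z": 0, "twist": 0, "claw": 0},
    {"x": 1, "y": -6, "z": 0, "twist": 0, "claw": 0},
    {"x": 0, "y": -4, "z": 0, "twist": 0, "claw": 0},
    {"x": 0, "y": -2, "z": 0, "twist": 0, "claw": 0},
    {"x": 0, "y": 0, "z": 0, "twist": 0, "claw": 0},
  ],
)

```text
clock: 10.9
tcp_pos: [0.4949, -0.0274, 0.0827]
tool_rot: [-0.003, -3.141, 0.0]
contact_force: [0.0, 0.8, 0.8]
grip_width: 0.007
gripper_force: 0.2
```

```bash
python3 look.py; python3 - <<'E'
from h import *
p,d=grab_frame("top");cv2.imwrite("pics/t2.png",cv2.resize(p[150:270,255:370,::-1],None,fx=5,fy=5,interpolation=cv2.INTER_CUBIC))
E
```

```text
top 304 [664. -51.  78.] rotor deg -12.354872152985568 r 84.11756256050539
side 187 [664. -47.  78.] rotor deg -9.49548674393166 r 82.98300653525602
11.0 [494.83291254 -27.3961758   82.63156414] 178.3006797324228 [-0.02899192 -0.63237551 -0.0975923 ]
```

View pics/t2.png

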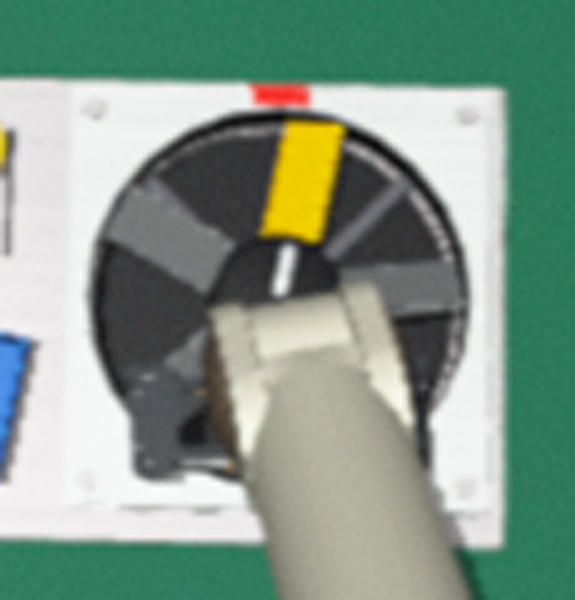

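The yellow blade points about 12° short of the mark, with the white line tilting to (288,247). I push about 18 mm more, slowly.

Emit:
send_rows(
  steps=[
    {"x": 0, "y": -4, "z": 0, "twist": 0, "claw": 0},
    {"x": 0, "y": -5, "z": 0, "twist": 0, "claw": 0},
    {"x": 0, "y": -4, "z": 0, "twist": 0, "claw": 0},
    {"x": 0, "y": -3, "z": 0, "twist": 0, "claw": 0},
    {"x": -1, "y": -1, "z": 0, "twist": 0, "claw": 0},
    {"x": 0, "y": 0, "z": 0, "twist": 0, "claw": 0},
  ],
)

```text
clock: 11.8
tcp_pos: [0.4956, -0.0446, 0.0826]
tool_rot: [-0.003, -3.141, 0.0]
contact_force: [-1.4, 1.0, 0.5]
grip_width: 0.005
gripper_force: 0.4
```

```bash
python3 look.py
```

```text
top 308 [666. -34.  78.] rotor deg -0.4672867203530471 r 84.00283081075474
side 181 [667. -30.  78.] rotor deg 2.4395719245435394 r 84.70222930972777
11.9 [495.68005836 -44.50777749  82.59526403] -170.52413238484556 [-1.32963139 -0.15918836  0.30349557]
```

On the mark. I back off from the blade and lift.

Emit:
send_rows(
  steps=[
    {"x": 0, "y": 4, "z": 0, "twist": 0, "claw": 0},
    {"x": 0, "y": 4, "z": 0, "twist": 0, "claw": 0},
    {"x": 0, "y": 0, "z": 0, "twist": 0, "claw": 0},
    {"x": 0, "y": 0, "z": -15, "twist": 0, "claw": 0},
    {"x": 0, "y": 0, "z": -35, "twist": 0, "claw": 0},
    {"x": 0, "y": 0, "z": -50, "twist": 0, "claw": 0},
    {"x": 0, "y": 0, "z": -50, "twist": 0, "claw": 0},
    {"x": 30, "y": 0, "z": -15, "twist": 0, "claw": 0},
    {"x": 30, "y": 0, "z": 0, "twist": 0, "claw": 0},
    {"x": 0, "y": 0, "z": 0, "twist": 0, "claw": 0},
    {"x": 0, "y": 0, "z": 0, "twist": 0, "claw": 0},
  ],
)

```text
clock: 13.28
tcp_pos: [0.4367, -0.0364, 0.2486]
tool_rot: [0.003, 3.14, -0.0]
contact_force: [1.1, -0.6, 0.9]
grip_width: 0.003
gripper_force: 0.0
```

```bash
python3 look.py; python3 - <<'E'
from h import *
p,d=grab_frame("top");cv2.imwrite("pics/t3.png",cv2.resize(p[150:270,210:370,::-1],None,fx=5,fy=5,interpolation=cv2.INTER_CUBIC))
E
```

```text
top 310 [666. -34.  78.] rotor deg -0.4582187119298058 r 83.97184084542242
side 181 [667. -30.  78.] rotor deg 2.4395719245435394 r 84.70222930972777
13.375 [436.8414308  -36.21898816 248.05944521] -177.5568792004803 [0.08821879 0.70212895 0.17029946]
```

View pics/t3.png

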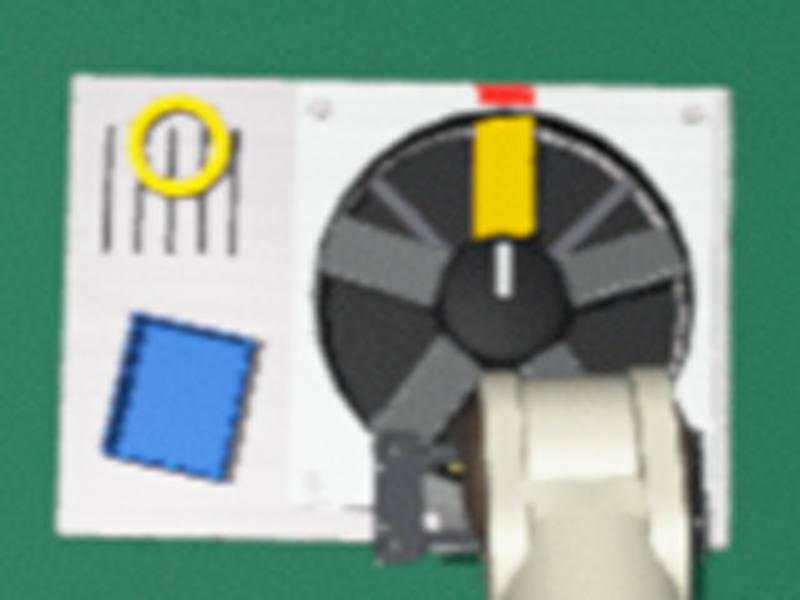

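The yellow blade and white line (503,265) point at the red mark (506,95). The bin and tape are undisturbed and the arm is clear, so I hand the job in.

```bash
python3 -c "
from h import *
print(r.sign_off())"
```

```text
the job is handed in; nothing more can be done
None
```

I turned the fan steadily anticlockwise past the red mark once and on for a full further turn; it stopped with the yellow blade within about 3° of the mark, the arm clear and the bin and tape roll undisturbed, and I handed the job in at about 13 s (no verdict came back).

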